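# Put two bench kits right

## Task

The yellow chalk-line reel and the aluminium bracket are lying in each other's trays: swap them, parking one of the two on the white coaster on the way, so that the bracket ends in the blue tray and the reel in the green one. Each goes on top of its own flat part, which must go in first: the steel base plate flat on the floor of the blue tray under the bracket, the orange disc flat on the floor of the green tray under the reel, everything well centred in its tray and on the part beneath. Leave the file and the jar where they are.

Things in the scene. Friction and masses are not known exactly. Their poses are not given: they have to be found in the camera images.
- reel: Yellow plastic chalk-line reel lying flat, with a black disc and steel crank on top. Case 60 (x) x 54 (y) x 34 mm high (41 mm with the crank), 0.2 kg; a black nose 22 mm in diameter sticks out 20 mm beyond the case on its +x side. Origin: centre of the case's underside. Starts on the floor of the blue tray. Grip it by the 54 mm width (along its y).
- bracket: Cast aluminium T bracket: base flange 64 (x) x 44 (y) x 8 mm, and on its middle an upright rib 50 (x) x 16 (y) mm whose top is 42 mm above the underside, 0.16 kg. Origin: centre of the underside. Starts on the floor of the green tray. Grip the rib across its 16 mm thickness (along y).
- base_plate: Flat steel plate 70 (x) x 50 (y) x 8 mm with four dark bolt holes, 0.21 kg, lying on the bench. Origin: centre of the underside.
- cover: Flat orange plastic disc (the reel's spare side cover), 66 mm in diameter, 8 mm thick, 30 g, lying on the bench. Origin: centre of the underside.
- blue_tray: Shallow square blue steel tray, fixed: outside 138 x 138 x 14 mm high, walls and floor 4 mm thick (inside 130 x 130 mm). Origin: centre of the underside, so its inner floor is 4 mm above it; x and y run along its sides.
- green_tray: Shallow square green steel tray, fixed, the same size as the blue one (138 x 138 x 14 mm outside, walls and floor 4 mm). Origin: centre of the underside.
- coaster: Round white ceramic coaster, fixed, 100 mm in diameter, 8 mm thick, empty at the start. Origin: centre of the underside.
- file: Steel file with a wooden handle, a bystander at the far edge, lying along its own x; it reaches 120 mm each way from its origin, 22 mm wide, at most 20 mm high. Origin: on its underside, midway along.
- jar: Small closed screw jar with a black cap, standing among the parts, a bystander: 50 mm in diameter, 62 mm high. Origin: centre of the underside.
There are look-alikes about, which are no part of the job. Of the things that look like the blue_tray, the middle-sized one is meant.

How it is judged (in metres and radians):
On the way:
1. the reel or the bracket has been set down on the white coaster (within 30 mm of its middle), upright, let go and at rest (((horizontal distance between reel and coaster below 0.03 m and z of reel in the frame of coaster between 0.005 and 0.012 m and angle between reel's own z axis and vertical below 0.1 rad and linear speed of reel below 0.02 m/s and contact force between reel and the fingers below 0.2 N) or (horizontal distance between bracket and coaster below 0.03 m and z of bracket in the frame of coaster between 0.005 and 0.012 m and angle between bracket's own z axis and vertical below 0.1 rad and linear speed of bracket below 0.02 m/s and contact force between bracket and the fingers below 0.2 N))), for 0.2 s.
At the end, for the whole second after the job is handed in: Steel plate flat on the blue tray's floor with the bracket on it; orange disc flat on the green tray's floor with the reel on it; all within 15 mm of their tray's centre, bracket and reel within 12 mm of the part beneath, level within 0.1 rad, released and at rest (horizontal distance between each of base_plate, bracket and blue_tray below 0.015 m and z of base_plate in the frame of blue_tray between 0.001 and 0.008 m and horizontal distance between bracket and base_plate below 0.012 m and z of bracket in the frame of base_plate between 0.005 and 0.012 m and horizontal distance between each of cover, reel and green_tray below 0.015 m and z of cover in the frame of green_tray between 0.001 and 0.008 m and horizontal distance between reel and cover below 0.012 m and z of reel in the frame of cover between 0.005 and 0.012 m and angle between each of base_plate, bracket, cover, reel's own z axis and vertical below 0.1 rad and linear speed of each of base_plate, bracket, cover, reel below 0.02 m/s); the robot touches nothing.
It fails at once if the file was moved by more than 30 mm (distance of file from where it was at the start of the episode above 0.03 m).
It fails at once if the jar was moved by more than 30 mm (distance of jar from where it was at the start of the episode above 0.03 m).
It also fails if it takes over 120 s, if anything falls off the work surface, if the arm or the gripper's body presses on something with over 40 N, if the wrist force passes 120 N, or if a joint passes its speed limit or range.

## Robot

A 6-joint arm with a two-finger parallel gripper is mounted at the origin on the work surface. World frame = base frame: x ahead of the robot, y to its left, z up, the work surface at z = 0. Lengths are in mm, angles in rad, forces in N, time in s.
With the tool pointing down it reaches from about 325 to 1000 mm from the base axis. Payload 5.1 kg.
Tool frame: the origin (TCP) lies on the centre line of the jaws, within the pads' length; the fingertips stand 17 mm ahead of it and the grasp point (between the pads) lies 2 mm behind it; x points along the fingers, z is the direction in which the jaws open and shut, and the axes are right-handed (so a half turn about x gives the same grasp; the last joint's range is limited). The gripper opens to 85 mm and grips with 20 to 120 N. Pads are 22 mm wide; open, the fingers measure 114 mm over their backs; the gripper's body (76 mm by 85 mm) begins 54 mm behind the grasp point. The pads swing forward as they close: fully open they stand 13 mm farther back than shut.
Start: joints at [1.257, 0.124, 1.65, -0, 1.367, -0.083], TCP at [148.714, 632.747, 248.322] pointing down, gripper open.
Joint ranges: [-2.61, 2.61], [-1.02, 2.33], [0.03, 2.71], [-1.35, 4.49], [0.32, 2.68], [-2.91, 2.91]. Speed limits (rad/s): [2.57, 2.57, 3.14, 3.14, 3.14, 3.14].

## Interface

Orientations are given as a unit quaternion [w, x, y, z].
In Python, from bench import sense, camera, sign_off, outline_of gives the robot as it stands. The module is installed in compiled form; this text tells all that it offers.
- The arm moves only by the tool step_arm, never from a script. Its argument "targets" is text: rows parted by semicolons, each of 7 numbers parted by spaces: the shift along the tool's x, y, z in m, then the turn, a rotation vector about the tool's x, y, z in degrees, then the closure, from 0 (fully open) to 1 (shut). In form: dx dy dz ax ay az fingers; .... A call has 1 to 5 rows; each row is the pose to reach, as a shift and turn from the pose commanded when the call began, along the tool's axes at that moment; what a row does not reach only later rows make up. A row lasts 1/10 s, in which the tool goes at most 50 mm and 8.59 degrees, less where a joint would pass 70% of its speed; a pose out of reach is approached as far as the arm can. A call with a gripper value outside its range is refused whole. The fingers move at their own pace and stop on an object; "squeeze" is the grip in N (left out, the last holds). Time passes only in rows, so rows that repeat a pose let the fingers close. It gives the time, the measured TCP pose, the force and the opening at its end, in the units of the state.
- sense(): the state, without advancing time (a new reading comes with each control period).
- camera(name): name is "scene" or "top"; returns a dict with "image" (480x640x3 uint8, red, green, blue), "camera_matrix" (3x3 intrinsics, pixels), "eye" and "attitude" of the camera in the world. Camera axes: x right, y up, looking along -z (the intrinsics and any distortion apply to the point x, -y, -z); pixel columns grow to the right and rows downward; lengths in mm; the calibration is good to about 2 mm. A picture is of the moment at which its call begins. There is no depth.
- sign_off(): hands the job in, once; it reports no verdict.
Trained networks look in a picture, given as the dict that the camera call returned (one of the last four; its "shot" number tells which), for a name from the list of things; names that differ only in an ending like _2 or _b are one class to them, and where a whole thing is asked for, a point or a joint stands for the part that bears it (a point fixed in the world has none). Each returns a list of dicts, best first, with "conf" (0 to 1); they miss things now and then, are a little off and sometimes report something else, mostly with a low value. They report only what shows in the picture. A call takes as long as a camera call. They do not tell look-alikes from the thing itself.
- outline_of(name, picture): "pixels" (480x640 bool, what is visible of it) and "location" ([column, row] in pixels, amid what is visible of it).
The state is a dict: "time_s": time; "q": joint angles; "dq": joint speeds; "joint_torque": joint torques, N m; "ee_pos": TCP position; "eef_rot": TCP orientation; "ft_force": force on the tool from outside, world axes, zero at the start; "moment": the same for the moment, N m; "width": opening from 0.0 (shut) to 1.0 (fully open).
Only numpy, scipy, OpenCV 4.12 (cv2) and the standard library are available. Lean on these libraries where they do the work, as an engineer would, in place of code of your own. Each camera call takes 0.05 s, during which the arm holds its last target. There are 200 camera calls.

## Working session

There is one attempt and no reset: what is moved stays moved. The work goes in short steps, Python scripts to look and compute and a tool call to move; the robot and the scene stay as the last step left them, time stands still between calls to the robot, and variables do not carry over. Pictures are saved under pics/ and viewed, on a budget of 14 in all, crops included, one or two more only if the job needs it, and the job is handed in when it is done.

Besides the shell and the picture viewer there is one more tool, called after ">>>" by a JSON object that holds its "fn" and its "kwargs", one argument or row to a line. step_arm: Moves the arm, as the interface text tells. Its arguments: {"type":"object","properties":{"targets":{"type":"string"},"squeeze":{"type":"number"}},"required":["targets"]}

```bash
mkdir -p pics
python3 - <<'E'
from bench import *
import cv2, numpy as np
for n in ["scene","top"]:
    c=camera(n); cv2.imwrite(f"pics/{n}0.png",c["image"][:,:,::-1]); print(n,c["camera_matrix"],c["eye"],c["attitude"],[k for k in c])
    for t in "reel bracket base_plate cover blue_tray green_tray coaster file jar".split():
        print(t,[(round(o["conf"],2),np.round(o["location"]).tolist(),int(o["pixels"].sum())) for o in outline_of(t,c)])
print(sense())
E
```

```text
scene [[578.51319029   0.         312.78851872]
 [  0.         578.51319029 237.98107351]
 [  0.           0.           1.        ]] [1399.60665587 -387.01187561  868.47318212] [0.75157088 0.35157785 0.23190189 0.50769651] ['image', 'camera_matrix', 'eye', 'attitude', 'shot']
reel [(0.8, [325.0, 276.0], 786)]
bracket [(0.54, [454.0, 265.0], 2320)]
base_plate [(0.65, [412.0, 204.0], 387), (0.17, [265.0, 236.0], 433)]
cover [(0.67, [267.0, 234.0], 401), (0.24, [326.0, 277.0], 726)]
blue_tray [(0.95, [396.0, 334.0], 2117), (0.79, [131.0, 206.0], 4201), (0.64, [325.0, 289.0], 2627)]
green_tray [(0.9, [452.0, 266.0], 2378)]
coaster [(0.76, [234.0, 323.0], 1578), (0.35, [332.0, 365.0], 1472)]
file [(0.75, [332.0, 363.0], 1476)]
jar [(0.67, [342.0, 216.0], 597)]
top [[530.37491648   0.         326.39468318]
 [  0.         530.37491648 236.84688075]
 [  0.           0.           1.        ]] [ 394.82019637  -17.18079456 1249.02429453] [-0.70283144 -0.02005989  0.02540009  0.71061973] ['image', 'camera_matrix', 'eye', 'attitude', 'shot']
reel [(0.68, [324.0, 185.0], 668), (0.19, [353.0, 104.0
[... 385 characters left out ...]
.0, 250.0], 408), (0.37, [413.0, 164.0], 1412)]
{'time_s': 1.0, 'q': array([ 1.25741023e+00,  1.23788973e-01,  1.65028167e+00,  2.78469885e-05,
        1.36749130e+00, -8.26055239e-02]), 'dq': array([-0.00195841, -0.00061828,  0.00158613, -0.00038686,  0.00163649,
        0.00064371]), 'joint_torque': array([-2.74627399e-05, -4.23623264e+01, -3.65755498e+01, -2.28730828e-04,
        6.59060752e-04, -9.26889328e-06]), 'ee_pos': array([148.70384587, 632.76015824, 248.34020614]), 'eef_rot': array([ 0.55424708, -0.43909217,  0.5542397 ,  0.43912025]), 'ft_force': array([-1.19046524,  0.51819404, -0.50410992]), 'moment': array([-0.01718939,  0.01699617,  0.0163235 ]), 'width': 0.9988412592739082}
```

View pics/scene0.png

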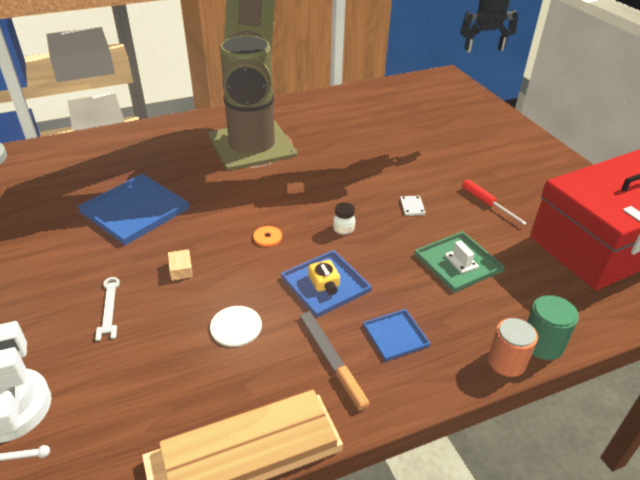

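View pics/top0.png

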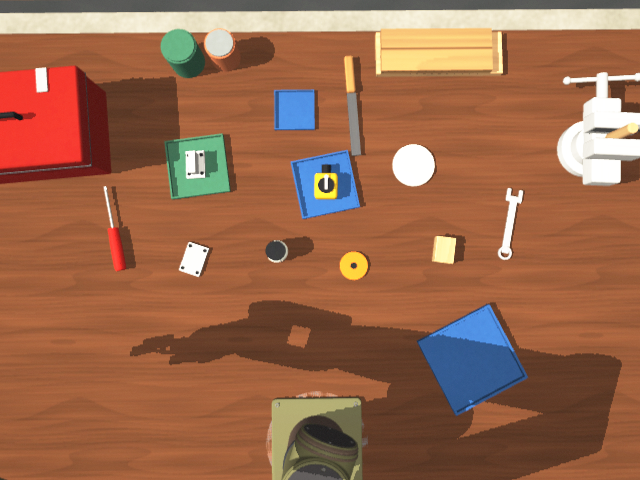

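Blue tray candidates in the top view are the small one (295,110), the middle-sized one (325,184) and the large one (473,359). The middle-sized one holds the reel and fits the description. The bracket is at (195,163), the plate (195,259), the cover (354,265), the coaster (413,165) and the jar (276,250). Next I fit silhouettes for the poses and confirm with a crop.

```bash
cat > h.py <<'E'
from bench import *
import cv2, numpy as np
from scipy.spatial.transform import Rotation as R
from scipy.optimize import minimize
def proj(c,P):
    q=np.array(c["attitude"]); r=R.from_quat(q[[1,2,3,0]])
    p=r.inv().apply(np.asarray(P,float)-c["eye"]); K=c["camera_matrix"]
    return np.c_[K[0,2]+K[0,0]*p[:,0]/-p[:,2], K[1,2]-K[1,1]*p[:,1]/-p[:,2]]
def unproj(c,uv,z):
    q=np.array(c["attitude"]); r=R.from_quat(q[[1,2,3,0]]); K=c["camera_matrix"]
    uv=np.atleast_2d(uv); d=r.apply(np.c_[(uv[:,0]-K[0,2])/K[0,0],-(uv[:,1]-K[1,2])/K[1,1],-np.ones(len(uv))])
    e=np.array(c["eye"]); return e+d*((z-e[2])/d[:,2])[:,None]
def box(x0,x1,y0,y1,z0,z1): return np.array([[x,y,z] for x in(x0,x1) for y in(y0,y1) for z in(z0,z1)],float)
def cyl(r,z0,z1): return np.array([[r*np.cos(a),r*np.sin(a),z] for a in np.arange(0,6.28,.2) for z in(z0,z1)])
nose=np.array([[x,11*np.cos(a),17+11*np.sin(a)] for a in np.arange(0,6.28,.3) for x in(28,50)])
M={"reel":[box(-30,30,-27,27,0,34),nose],"bracket":[box(-32,32,-22,22,0,8),box(-25,25,-8,8,8,42)],
 "base_plate":[box(-35,35,-25,25,0,8)],"cover":[cyl(33,0,8)],"blue_tray":[box(-69,69,-69,69,0,14)],
 "green_tray":[box(-69,69,-69,69,0,14)],"coaster":[cyl(50,0,8)],"jar":[cyl(25,0,62)]}
S=4
def draw(c,name,p,z,roi):
    m=np.zeros((roi[3]*S,roi[2]*S),np.uint8); a=p[2]; Rz=np.array([[np.cos(a),-np.sin(a),0],[np.sin(a),np.cos(a),0],[0,0,1]])
    for part in M[name]:
        uv=(proj(c,part@Rz.T+[p[0],p[1],z])-[roi[0],roi[1]]+.5)*S
        cv2.fillConvexPoly(m,cv2.convexHull(uv.astype(np.int32)),1)
    return m
def fit(name,obs,p0,z):
    "obs: list of (cam,mask)"
    if name not in("reel","bracket"):
        o2=[]
        for c,m in obs:
            pts=np.argwhere(m)[:,::-1].astype(np.int32); k=np.zeros(m.shape,np.uint8); cv2.fillConvexPoly(k,cv2.convexHull(pts),1); o2.append((c,k))
        obs=o2
    data=[]
    for c,m in obs:
        x,y,w,h=cv2.boundingRect(m.astype(np.uint8)); roi=(x-15,y-15,w+30,h+30)
        data.append((c,roi,cv2.resize(m[max(y-15,0):y+h+15,max(x-15,0):x+w+15].astype(np.uint8),(roi[2]*S,roi[3]*S),interpolation=0)))
    def f(p): 
        s=0
        for c,roi,m in data:
            d=draw(c,name,p,z,roi); s+=1-(d&m).sum()/max((d|m).sum(),1)
        return s/len(data)
    best=None
    for y in ([0] if name in("cover","coaster","jar") else np.arange(-3,3.1,.5) if name=="reel" else np.arange(-1.5,1.6,.5)):
        p=np.array([p0[0],p0[1],y]); r=minimize(f,p,method="Nelder-Mead",options=dict(initial_simplex=[p,p+[15,0,0],p+[0,15,0],p+[0,0,.3]],xatol=.05,fatol=1e-4,maxiter=120))
        if best is None or r.fun<best.fun: best=r
    return best.x,1-best.fun
def big(m):
    n,l,st,_=cv2.connectedComponentsWithStats(m.astype(np.uint8)); return l==1+np.argmax(st[1:,4])
E
cat > fit0.py <<'E'
from h import *
t=camera("top"); s=camera("scene"); 
near={"reel":(324,185,325,276),"bracket":(194,163,460,258),"base_plate":(195,259,412,204),"cover":(354,265,267,235),"blue_tray":(325,184,325,285),"green_tray":(198,166,458,262),"coaster":(413,165,235,326),"jar":(276,250,342,218)}
im=cv2.resize(t["image"][80:320,140:460,::-1],None,fx=2.5,fy=2.5,interpolation=cv2.INTER_CUBIC)
for n,(a,b,d,e) in near.items():
    z=4 if n in("reel","bracket") else 0
    p0=unproj(t,[[a,b]],z+8)[0]; O=[]
    for c,(u,v) in((t,(a,b)),(s,(d,e))):
        o=[k for k in outline_of(n,c) if np.hypot(k["location"][0]-u,k["location"][1]-v)<14]
        if o and not(n=="bracket" and o[0]["pixels"].sum()>1500): O.append((c,big(o[0]["pixels"])))
    for sub in ([O] + ([[k] for k in O] if len(O)>1 else [])):
        if not sub: continue
        p,q=fit(n,sub,p0,z); print(n,[len(sub),sub[0][0] is t],np.round(p,2),round(q,3))
        if sub is O:
            full=draw(t,n,p,z,(140,80,320,240)); full=cv2.resize(full,(800,600),interpolation=0)
            cs,_=cv2.findContours(full,0,2); cv2.drawContours(im,cs,-1,(255,0,255),1)
cv2.imwrite("pics/fit0.png",im)
E
python3 fit0.py
```

```text
reel [2, True] [ 5.9295e+02 -2.6680e+01 -5.0000e-02] 0.857
reel [1, True] [ 5.9359e+02 -2.6520e+01 -2.0000e-02] 0.918
reel [1, False] [ 5.9547e+02 -2.8590e+01 -1.7000e-01] 0.82
bracket [2, True] [6.5030e+02 2.8026e+02 1.0000e-02] 0.938
bracket [1, True] [6.5114e+02 2.8051e+02 3.0000e-02] 0.96
bracket [1, False] [648.77 280.24  -0.  ] 0.942
base_plate [1, True] [ 4.2794e+02  2.8395e+02 -3.1000e-01] 0.943
cover [2, True] [ 4.0844e+02 -8.9910e+01  2.2000e-01] 0.95
cover [1, True] [ 4.0929e+02 -8.9890e+01  1.0000e-01] 0.958
cover [1, False] [ 4.0721e+02 -8.9700e+01  8.0000e-02] 0.959
blue_tray [2, True] [ 5.9965e+02 -2.4780e+01  2.0000e-01] 0.974
blue_tray [1, True] [ 6.0057e+02 -2.4450e+01  2.0000e-01] 0.972
blue_tray [1, False] [598.75 -25.19   1.78] 0.981
green_tray [1, True] [646.12 275.99   1.69] 0.961
coaster [2, True] [ 6.4493e+02 -2.3488e+02 -2.0000e-02] 0.957
coaster [1, True] [ 6.4588e+02 -2.3509e+02  1.6000e-01] 0.968
coaster [1, False] [ 6.4384e+02 -2.3533e+02  2.6000e-01] 0.954
jar [2, True] [4.4283e+02 8.7240e+01 2.8000e-01] 0.901
jar [1, True] [4.4293e+02 8.7310e+01 2.6000e-01] 0.897
jar [1, False] [4.4069e+02 8.8980e+01 8.0000e-02] 0.915
```

View pics/fit0.png

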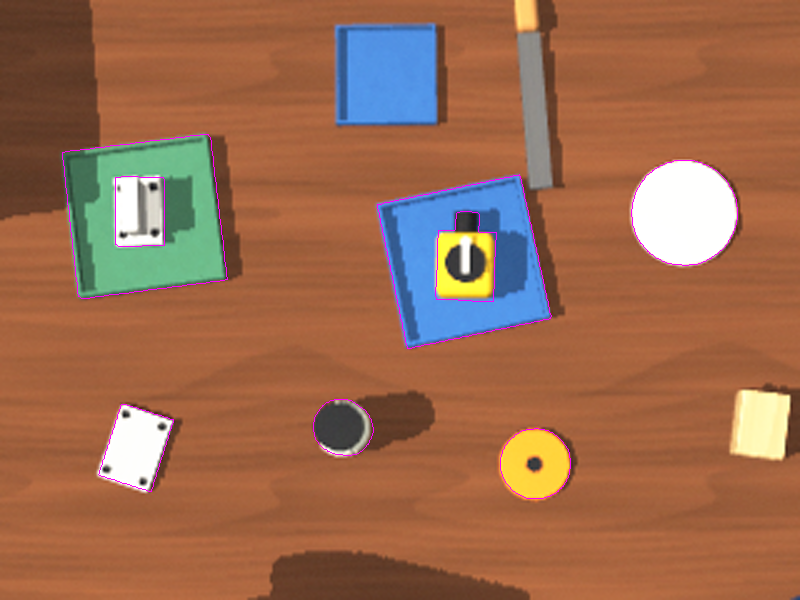

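The fits agree to about 2 mm between cameras. The blue tray at (325,184) measures 138 mm, so it is the one meant. Plan: reel to the coaster, plate to blue, bracket to blue, cover to green, reel to green. I'll align the jaws with world y first.

>>> {"fn": "step_arm", "kwargs": {
  "targets": "0.02 -0.0315 -0.029 -2.65 0 0 0; 0.04 -0.063 -0.058 -5.3 0 0 0; 0.06 -0.0945 -0.087 -7.95 0 0 0; 0.08 -0.126 -0.116 -10.6 0 0 0; 0.1 -0.1575 -0.1455 -13.23 0 0 0",
  "squeeze": 40
}}

```text
time_s: 2.4
ee_pos: [269.4, 453.7, 147.8]
eef_rot: [-0.5, 0.501, -0.499, -0.501]
ft_force: [0.8, -0.6, -0.3]
width: 1.001
```

>>> {"fn": "step_arm", "kwargs": {
  "targets": "0 -0.027 -0.040 0 0 0 0; 0 -0.054 -0.08 0 0 0 0; 0 -0.081 -0.12 0 0 0 0; 0 -0.108 -0.16 0 0 0 0; 0 -0.135 -0.2 0 0 0 0"
}}

```text
time_s: 2.9
ee_pos: [404.6, 253.4, 148.8]
eef_rot: [0.5, -0.5, 0.5, 0.5]
ft_force: [0.6, 0.0, 0.6]
width: 0.996
```

>>> {"fn": "step_arm", "kwargs": {
  "targets": "0 -0.025 -0.037 0 0 0 0; 0 -0.05 -0.075 0 0 0 0; 0 -0.075 -0.112 0 0 0 0; 0 -0.1 -0.15 0 0 0 0; 0 -0.13 -0.19 0 0 0 0"
}}

```text
time_s: 3.4
ee_pos: [534.5, 63.5, 148.7]
eef_rot: [0.5, -0.5, 0.5, 0.5]
ft_force: [0.5, 0.4, 0.5]
width: 0.998
```

>>> {"fn": "step_arm", "kwargs": {
  "targets": "0 -0.02 -0.03 0 0 0 0; 0.01 -0.04 -0.06 0 0 0 0; 0.03 -0.059 -0.09 0 0 0 0; 0.05 -0.059 -0.09 0 0 0 0; 0.05 -0.059 -0.09 0 0 0 0"
}}

```text
time_s: 3.9
ee_pos: [590.9, -25.6, 94.9]
eef_rot: [0.499, -0.498, 0.502, 0.501]
ft_force: [-0.1, 0.2, -0.1]
width: 1.0
```

Run:
```python
from h import *
c=camera("scene"); cv2.imwrite("pics/a.png",cv2.resize(c["image"][180:380,200:460,::-1],None,fx=3,fy=3)); s=sense(); print(s["ee_pos"],s["ft_force"],s["q"])
```

```text
[591.53487502 -25.03270272  96.60198675] [-0.782614   -0.52551271  0.30606918] [-1.32994059e-01  1.41004073e-01  1.90082238e+00  1.18137854e-04
  1.10379463e+00 -1.70325000e+00]
```

View pics/a.png

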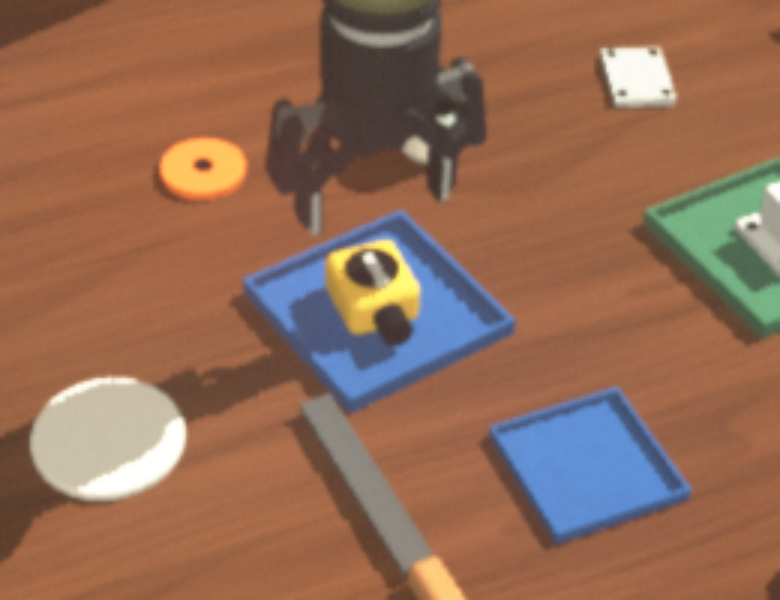

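The jaws straddle the reel along y, with clear space around. Fingertips show at crop (313,230) and (445,197). I'll work out the height of the open tips from those.

Run:
```python
from h import *
c=camera("scene")
for z in(75,80,85,90,95): print(z,(proj(c,[[592,-25-45,z],[592,-25+45,z]])-[200,180]).round(1).tolist(),"x3")
print((np.array([[313,230],[445,197]])/3).round(1))
```

```text
75 [[104.2, 80.8], [144.5, 70.0]] x3
80 [[104.2, 79.0], [144.6, 68.2]] x3
85 [[104.2, 77.1], [144.7, 66.4]] x3
90 [[104.2, 75.3], [144.8, 64.5]] x3
95 [[104.2, 73.4], [145.0, 62.7]] x3
[[104.3  76.7]
 [148.3  65.7]]
```

>>> {"fn": "step_arm", "kwargs": {
  "targets": "0.02 -0.001 -0.001 0 0 0 0; 0.04 -0.001 -0.001 0 0 0 0; 0.06 -0.001 -0.001 0 0 0 0; 0.072 -0.001 -0.001 0 0 0 0; 0.072 -0.001 -0.001 0 0 0 0"
}}

```text
time_s: 4.5
ee_pos: [592.9, -25.1, 25.5]
eef_rot: [0.499, -0.5, 0.5, 0.501]
ft_force: [-0.1, 0.2, 0.2]
width: 1.004
```

>>> {"fn": "step_arm", "kwargs": {
  "targets": "0 0 0 0 0 0 1; 0 0 0 0 0 0 1; 0 0 0 0 0 0 1; 0 0 0 0 0 0 1; 0 0 0 0 0 0 1",
  "squeeze": 40
}}

```text
time_s: 5.0
ee_pos: [595.4, -26.2, 28.4]
eef_rot: [-0.501, 0.501, -0.499, -0.499]
ft_force: [-0.9, 0.1, 6.5]
width: 0.621
```

>>> {"fn": "step_arm", "kwargs": {
  "targets": "-0.01 0 0 0 0 0 1; -0.03 0 0 0 0 0 1; -0.06 0 0 0 0 0 1; -0.08 0 0 0 0 0 1; -0.08 0 0 0 0 0 1"
}}

```text
time_s: 5.5
ee_pos: [595.8, -26.1, 110.0]
eef_rot: [-0.501, 0.502, -0.499, -0.498]
ft_force: [-0.4, -0.3, -1.6]
width: 0.625
```

Run:
```python
from h import *
c=camera("scene"); cv2.imwrite("pics/b.png",cv2.resize(c["image"][180:340,200:460,::-1],None,fx=3,fy=3)); s=sense(); print(s["ee_pos"],s["ft_force"],s["width"])
```

```text
[594.48886866 -25.92282008 107.72258455] [ 0.14627303  0.33617286 -3.20576047] 0.6243452076869445
```

View pics/b.png

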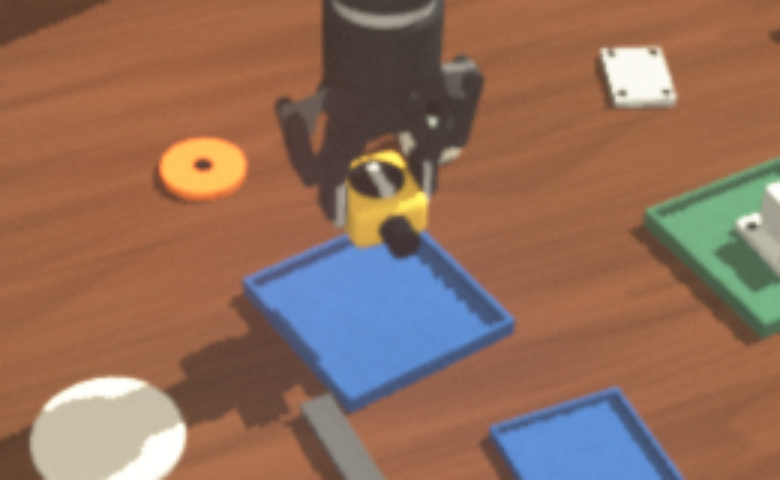

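Reel is held. Carry it to the coaster.

>>> {"fn": "step_arm", "kwargs": {
  "targets": "0 -0.008 -0.03 0 0 0 1; 0 -0.018 -0.075 0 0 0 1; 0 -0.03 -0.12 0 0 0 1; 0 -0.042 -0.17 0 0 0 1; 0 -0.051 -0.209 0 0 0 1"
}}

```text
time_s: 6.05
ee_pos: [643.7, -236.6, 103.5]
eef_rot: [0.5, -0.499, 0.501, 0.501]
ft_force: [0.3, 0.4, -2.5]
width: 0.624
```

>>> {"fn": "step_arm", "kwargs": {
  "targets": "0.02 0 0 0 0 0 1; 0.04 0 0 0 0 0 1; 0.06 0 0 0 0 0 1; 0.068 0 0 0 0 0 1; 0.068 0 0 0 0 0 1"
}}

```text
time_s: 6.55
ee_pos: [643.0, -234.1, 35.4]
eef_rot: [0.499, -0.498, 0.501, 0.502]
ft_force: [-0.1, -0.4, -1.6]
width: 0.626
```

>>> {"fn": "step_arm", "kwargs": {
  "targets": "0.002 0 0 0 0 0 1; 0.004 0 0 0 0 0 1; 0.004 0 0 0 0 0 1"
}}

```text
time_s: 6.85
ee_pos: [645.1, -234.9, 34.9]
eef_rot: [-0.5, 0.5, -0.5, -0.5]
ft_force: [0.6, 0.5, -2.2]
width: 0.621
```

>>> {"fn": "step_arm", "kwargs": {
  "targets": "0.001 0 0 0 0 0 1; 0.002 0 0 0 0 0 1; 0.002 0 0 0 0 0 1"
}}

```text
time_s: 7.15
ee_pos: [644.9, -234.9, 32.4]
eef_rot: [-0.5, 0.5, -0.5, -0.5]
ft_force: [0.1, 0.5, -2.7]
width: 0.627
```

>>> {"fn": "step_arm", "kwargs": {
  "targets": "0.001 0 0 0 0 0 1; 0.002 0 0 0 0 0 1; 0.002 0 0 0 0 0 1"
}}

```text
time_s: 7.45
ee_pos: [645.0, -234.9, 32.4]
eef_rot: [0.5, -0.5, 0.5, 0.5]
ft_force: [-6.6, 2.7, 7.7]
width: 0.622
```

>>> {"fn": "step_arm", "kwargs": {
  "targets": "0.001 0 0 0 0 0 1; 0.0015 0 0 0 0 0 1; 0.0015 0 0 0 0 0 1"
}}

```text
time_s: 7.75
ee_pos: [645.0, -235.0, 32.3]
eef_rot: [0.5, -0.5, 0.5, 0.5]
ft_force: [-9.1, 3.3, 14.6]
width: 0.624
```

>>> {"fn": "step_arm", "kwargs": {
  "targets": "-0.001 0 0 0 0 0 1; -0.0015 0 0 0 0 0 0.1; -0.0015 0 0 0 0 0 0.1; -0.0015 0 0 0 0 0 0.1; -0.0015 0 0 0 0 0 0.1"
}}

```text
time_s: 8.25
ee_pos: [644.8, -234.9, 30.0]
eef_rot: [0.5, -0.5, 0.5, 0.5]
ft_force: [0.6, -0.1, 0.6]
width: 0.899
```

>>> {"fn": "step_arm", "kwargs": {
  "targets": "-0.01 0 0 0 0 0 0.1; -0.04 0 0 0 0 0 0.1; -0.07 0 0 0 0 0 0.1; -0.1 0 0 0 0 0 0.1; -0.1 0 0 0 0 0 0.1"
}}

```text
time_s: 8.75
ee_pos: [648.1, -236.4, 137.5]
eef_rot: [-0.501, 0.504, -0.499, -0.496]
ft_force: [0.4, -1.5, 0.0]
width: 0.9
```

Run:
```python
from h import *
c=camera("scene"); t=camera("top"); cv2.imwrite("pics/c.png",np.hstack([cv2.resize(c["image"][230:390,150:350,::-1],None,fx=2,fy=2),cv2.resize(t["image"][100:260,330:500,::-1],None,fx=2,fy=2)])); s=sense(); print(s["ee_pos"],s["ft_force"],s["width"],s["q"])
for c,z in((t,1),(c,0)):
  o=outline_of("reel",c); print([(k["conf"],k["location"]) for k in o])
  p,q=fit("reel",[(c,big(o[0]["pixels"]))],(645,-235),8); print(p,q)
```

```text
[ 645.51868836 -235.17954644  131.95790562] [-0.25032932  0.89735023  0.27045663] 0.8994028689994145 [-4.27489488e-01  2.91952821e-01  1.65742141e+00  3.49484979e-05
  1.18949731e+00 -1.99838828e+00]
[(0.35, [192.0, 257.2])]
[ 645. -235.   -3.] 0.0
[(0.72, [236.4, 320.6])]
[ 6.41639008e+02 -2.34319031e+02 -5.78438675e-02] 0.8550519090032337
```

View pics/c.png

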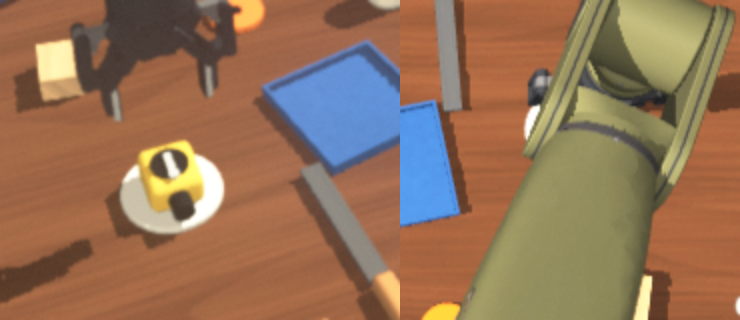

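Reel sits upright near the coaster centre (scene fit about 3 mm off). Now the plate.

>>> {"fn": "step_arm", "kwargs": {
  "targets": "0 0.014 0.035 0 0 0 0.15; 0 0.028 0.07 0 0 0 0.15; 0 0.043 0.104 0 0 0 0.15; 0 0.058 0.14 0 0 0 0.15; 0 0.072 0.173 0 0 0 0.15"
}}

```text
time_s: 9.45
ee_pos: [570.8, -60.2, 128.1]
eef_rot: [0.499, -0.499, 0.501, 0.501]
ft_force: [0.1, -0.1, 0.4]
width: 0.852
```

>>> {"fn": "step_arm", "kwargs": {
  "targets": "0 0.014 0.035 0 0 0 0.15; 0 0.028 0.07 0 0 0 0.15; 0 0.043 0.104 0 0 0 0.15; 0 0.058 0.14 0 0 0 0.15; 0 0.072 0.173 0 0 0 0.15"
}}

```text
time_s: 9.95
ee_pos: [498.8, 112.4, 128.5]
eef_rot: [0.499, -0.499, 0.501, 0.501]
ft_force: [-0.1, -0.1, -0.5]
width: 0.85
```

>>> {"fn": "step_arm", "kwargs": {
  "targets": "0 0.015 0.035 3.56 0 0 0.15; 0 0.03 0.07 7.12 0 0 0.15; 0 0.045 0.104 10.7 0 0 0.15; 0.01 0.06 0.14 14.2 0 0 0.15; 0.03 0.0735 0.173 17.8 0 0 0.15"
}}

```text
time_s: 10.45
ee_pos: [426.7, 285.7, 100.2]
eef_rot: [0.572, -0.416, 0.571, 0.416]
ft_force: [0.5, -0.1, -0.0]
width: 0.852
```

>>> {"fn": "step_arm", "kwargs": {
  "targets": "0.03 0 0 0 0 0 0.15; 0.06 0 0 0 0 0 0.15; 0.068 0 0 0 0 0 0.15; 0.068 0 0 0 0 0 0.15; 0.068 0 0 0 0 0 0.15"
}}

```text
time_s: 10.95
ee_pos: [427.8, 284.1, 32.9]
eef_rot: [0.572, -0.417, 0.571, 0.416]
ft_force: [0.1, 0.0, 0.4]
width: 0.853
```

>>> {"fn": "step_arm", "kwargs": {
  "targets": "0.002 0 0 0 0 0 0.32; 0.005 0 0 0 0 0 0.32; 0.008 0 0 0 0 0 0.32; 0.008 0 0 0 0 0 0.32; 0.008 0 0 0 0 0 0.32"
}}

```text
time_s: 11.45
ee_pos: [427.2, 284.1, 24.3]
eef_rot: [0.571, -0.417, 0.571, 0.417]
ft_force: [-0.3, -0.1, 1.3]
width: 0.678
```

>>> {"fn": "step_arm", "kwargs": {
  "targets": "0.002 0 0 0 0 0 0.32; 0.003 0 0 0 0 0 0.32; 0.003 0 0 0 0 0 0.32"
}}

```text
time_s: 11.75
ee_pos: [427.1, 284.0, 21.1]
eef_rot: [0.571, -0.417, 0.571, 0.417]
ft_force: [0.4, -0.1, -0.2]
width: 0.683
```

>>> {"fn": "step_arm", "kwargs": {
  "targets": "0.001 0 0 0 0 0 0.32; 0.002 0 0 0 0 0 0.32; 0.002 0 0 0 0 0 0.32"
}}

```text
time_s: 12.05
ee_pos: [427.1, 284.0, 19.1]
eef_rot: [0.571, -0.417, 0.571, 0.417]
ft_force: [0.4, 0.5, -0.6]
width: 0.683
```

>>> {"fn": "step_arm", "kwargs": {
  "targets": "0.001 0 0 0 0 0 0.32; 0.002 0 0 0 0 0 0.32; 0.002 0 0 0 0 0 0.32"
}}

```text
time_s: 12.35
ee_pos: [427.2, 284.0, 17.1]
eef_rot: [0.571, -0.417, 0.571, 0.417]
ft_force: [-0.3, 0.0, -1.1]
width: 0.681
```

>>> {"fn": "step_arm", "kwargs": {
  "targets": "0.001 0 0 0 0 0 0.32; 0.002 0 0 0 0 0 0.32; 0.002 0 0 0 0 0 0.32"
}}

```text
time_s: 12.65
ee_pos: [427.2, 284.0, 15.1]
eef_rot: [0.571, -0.417, 0.571, 0.417]
ft_force: [-0.1, 0.2, 0.9]
width: 0.68
```

>>> {"fn": "step_arm", "kwargs": {
  "targets": "0.001 0 0 0 0 0 0.32; 0.0015 0 0 0 0 0 1; 0.0015 0 0 0 0 0 1; 0.0015 0 0 0 0 0 1; 0.0015 0 0 0 0 0 1",
  "squeeze": 60
}}

```text
time_s: 13.15
ee_pos: [427.6, 284.3, 14.5]
eef_rot: [0.571, -0.417, 0.571, 0.417]
ft_force: [-1.5, -0.9, 5.7]
width: 0.564
```

>>> {"fn": "step_arm", "kwargs": {
  "targets": "-0.01 0 0 0 0 0 1; -0.03 0 0 0 0 0 1; -0.06 0 0 0 0 0 1; -0.09 0 0 0 0 0 1; -0.09 0 0 0 0 0 1"
}}

```text
time_s: 13.65
ee_pos: [430.0, 285.6, 108.6]
eef_rot: [0.575, -0.417, 0.568, 0.416]
ft_force: [1.0, 1.2, -1.8]
width: 0.566
```

Run:
```python
from h import *
c=camera("scene"); cv2.imwrite("pics/d.png",cv2.resize(c["image"][100:280,320:520,::-1],None,fx=3,fy=3)); s=sense(); print(s["ee_pos"],s["ft_force"],s["width"])
```

```text
[428.59903686 284.82823864 106.00962516] [-0.74170895 -0.40677657 -2.81033554] 0.5621453489714738
```

View pics/d.png

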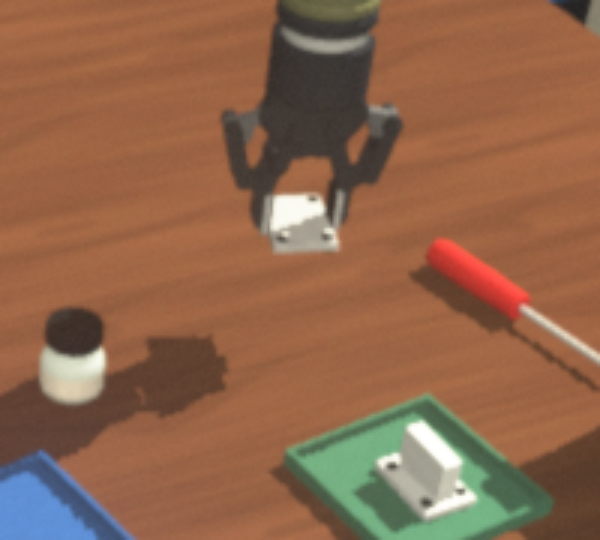

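>>> {"fn": "step_arm", "kwargs": {
  "targets": "0 -0.02 -0.019 -3.56 0 0 1; 0 -0.047 -0.044 -7.12 0 0 1; 0 -0.075 -0.07 -10.7 0 0 1; 0 -0.102 -0.095 -14.2 0 0 1; 0 -0.129 -0.1203 -17.8 0 0 1"
}}

```text
time_s: 14.2
ee_pos: [512.3, 128.6, 101.3]
eef_rot: [0.498, -0.5, 0.5, 0.502]
ft_force: [0.8, 1.0, -1.9]
width: 0.562
```

>>> {"fn": "step_arm", "kwargs": {
  "targets": "0 -0.02 -0.036 0 0 0 1; 0 -0.04 -0.072 0 0 0 1; 0 -0.06 -0.108 0 0 0 1; 0 -0.077 -0.137 0 0 0 1; 0 -0.0867 -0.1545 0 0 0 1"
}}

```text
time_s: 14.7
ee_pos: [599.6, -26.4, 101.4]
eef_rot: [0.5, -0.499, 0.501, 0.5]
ft_force: [0.1, 0.5, -3.1]
width: 0.561
```

>>> {"fn": "step_arm", "kwargs": {
  "targets": "0.02 0 0 0 0 0 1; 0.05 0 0 0 0 0 1; 0.07 0 0 0 0 0 1; 0.078 0 0 0 0 0 1; 0.078 0 0 0 0 0 1"
}}

```text
time_s: 15.2
ee_pos: [598.0, -23.7, 23.3]
eef_rot: [0.499, -0.499, 0.501, 0.502]
ft_force: [-0.0, 0.0, -1.7]
width: 0.563
```

>>> {"fn": "step_arm", "kwargs": {
  "targets": "0.002 0 0 0 0 0 1; 0.004 0 0 0 0 0 1; 0.004 0 0 0 0 0 1; 0.004 0 0 0 0 0 1"
}}

```text
time_s: 15.6
ee_pos: [600.6, -24.4, 22.6]
eef_rot: [-0.5, 0.5, -0.5, -0.5]
ft_force: [0.6, -0.2, -2.5]
width: 0.561
```

>>> {"fn": "step_arm", "kwargs": {
  "targets": "0.001 0 0 0 0 0 1; 0.002 0 0 0 0 0 1; 0.002 0 0 0 0 0 1"
}}

```text
time_s: 15.9
ee_pos: [599.9, -24.4, 19.7]
eef_rot: [0.5, -0.5, 0.5, 0.5]
ft_force: [1.1, 0.7, -2.8]
width: 0.561
```

>>> {"fn": "step_arm", "kwargs": {
  "targets": "0.001 0 0 0 0 0 1; 0.0015 0 0 0 0 0 1; 0.0015 0 0 0 0 0 1"
}}

```text
time_s: 16.2
ee_pos: [600.1, -24.4, 18.6]
eef_rot: [0.5, -0.5, 0.5, 0.5]
ft_force: [-1.3, -0.9, 0.7]
width: 0.567
```

>>> {"fn": "step_arm", "kwargs": {
  "targets": "0.0005 0 0 0 0 0 1; 0.001 0 0 0 0 0 1; 0.001 0 0 0 0 0 1"
}}

```text
time_s: 16.5
ee_pos: [600.1, -24.4, 18.5]
eef_rot: [0.5, -0.5, 0.5, 0.5]
ft_force: [-5.0, 0.2, 7.1]
width: 0.566
```

>>> {"fn": "step_arm", "kwargs": {
  "targets": "-0.0005 0 0 0 0 0 0.9; -0.001 0 0 0 0 0 0.25; -0.001 0 0 0 0 0 0.25; -0.001 0 0 0 0 0 0.25; -0.001 0 0 0 0 0 0.25"
}}

```text
time_s: 17.0
ee_pos: [600.2, -24.4, 18.2]
eef_rot: [-0.5, 0.5, -0.5, -0.5]
ft_force: [0.2, 0.2, -0.3]
width: 0.753
```

>>> {"fn": "step_arm", "kwargs": {
  "targets": "-0.01 0 0 0 0 0 0.25; -0.04 0 0 0 0 0 0.25; -0.08 0 0 0 0 0 0.25; -0.1 0 0 0 0 0 0.25; -0.1 0 0 0 0 0 0.25"
}}

```text
time_s: 17.5
ee_pos: [603.1, -24.7, 123.8]
eef_rot: [-0.502, 0.503, -0.498, -0.497]
ft_force: [0.5, 0.6, 0.1]
width: 0.752
```

>>> {"fn": "step_arm", "kwargs": {
  "targets": "0 -0.005 0.03 0 0 0 0.4; 0 -0.01 0.06 0 0 0 0.4; 0 -0.015 0.09 0 0 0 0.4; 0 -0.02 0.12 0 0 0 0.4; 0 -0.025 0.152 0 0 0 0.4"
}}

```text
time_s: 18.0
ee_pos: [624.3, 128.6, 117.0]
eef_rot: [0.499, -0.5, 0.501, 0.5]
ft_force: [-1.0, -0.1, 0.2]
width: 0.6
```

>>> {"fn": "step_arm", "kwargs": {
  "targets": "0 -0.005 0.03 0 0 0 0.4; 0 -0.01 0.06 0 0 0 0.4; 0 -0.015 0.1 0 0 0 0.4; 0 -0.02 0.14 0 0 0 0.4; 0 -0.0255 0.153 0 0 0 0.4"
}}

```text
time_s: 18.5
ee_pos: [649.5, 283.9, 116.9]
eef_rot: [0.499, -0.5, 0.5, 0.501]
ft_force: [0.8, -1.0, -0.6]
width: 0.6
```

```bash
cat > chk.py <<'E'
import sys
from h import *
# args: name x y z
t=camera("top"); s=camera("scene"); q=sense(); print(q["ee_pos"].round(1),q["ft_force"].round(1),round(q["width"],3),q["time_s"])
a=sys.argv[1:]
for i in range(0,len(a),4):
    n,x,y,z=a[i],*map(float,a[i+1:i+4])
    for nm,c in(("top",t),("scene",s)):
        u=proj(c,[[x,y,z+8]])[0]
        o=[k for k in outline_of(n,c) if np.hypot(*(np.array(k["location"])-u))<16 and k["pixels"].sum()<1500]
        if o: print(n,nm,*[np.round(v,2) for v in fit(n,[(c,big(o[0]["pixels"]))],(x,y),z)])
        else: print(n,nm,"none")
E
python3 chk.py base_plate 600 -24.5 4 bracket 650.5 280.4 4
```

```text
[650.2 282.1 117.1] [-0.8  0.1  0.5] 0.599 18.6
base_plate top [599.95 -23.78   0.  ] 0.94
base_plate scene [ 5.9915e+02 -2.5040e+01 -1.0000e-02] 0.91
bracket top [ 6.4310e+02  2.7249e+02 -1.6000e-01] 0.48
bracket scene [6.4914e+02 2.7979e+02 1.0000e-02] 0.94
```

Plate is centred on the blue floor. Grip the bracket.

>>> {"fn": "step_arm", "kwargs": {
  "targets": "0.03 0 0 0 0 0 0.4; 0.06 0 0 0 0 0 0.4; 0.08 0 0 0 0 0 0.4; 0.083 0 0 0 0 0 0.4; 0.083 0 0 0 0 0 0.4"
}}

```text
time_s: 19.3
ee_pos: [650.3, 279.9, 34.8]
eef_rot: [0.5, -0.5, 0.501, 0.5]
ft_force: [0.2, 0.7, 1.3]
width: 0.6
```

>>> {"fn": "step_arm", "kwargs": {
  "targets": "0 0 0 0 0 0 1; 0 0 0 0 0 0 1; 0 0 0 0 0 0 1; 0 0 0 0 0 0 1; 0 0 0 0 0 0 1"
}}

```text
time_s: 19.8
ee_pos: [651.9, 281.1, 37.6]
eef_rot: [0.501, -0.501, 0.499, 0.499]
ft_force: [-0.1, -0.8, 6.3]
width: 0.172
```

>>> {"fn": "step_arm", "kwargs": {
  "targets": "0 0 0 0 0 0 1; 0 0 0 0 0 0 1; 0 0 0 0 0 0 1"
}}

```text
time_s: 20.1
ee_pos: [651.9, 281.1, 37.6]
eef_rot: [0.501, -0.501, 0.499, 0.499]
ft_force: [-0.5, -0.1, 6.6]
width: 0.176
```

>>> {"fn": "step_arm", "kwargs": {
  "targets": "-0.01 0 0 0 0 0 1; -0.03 0 0 0 0 0 1; -0.06 0 0 0 0 0 1; -0.08 0 0 0 0 0 1; -0.08 0 0 0 0 0 1"
}}

```text
time_s: 20.6
ee_pos: [652.5, 281.5, 119.7]
eef_rot: [0.502, -0.501, 0.498, 0.499]
ft_force: [1.1, 0.6, -0.8]
width: 0.175
```

>>> {"fn": "step_arm", "kwargs": {
  "targets": "0 0.004 -0.025 0 0 0 1; 0 0.01 -0.06 0 0 0 1; 0 0.015 -0.09 0 0 0 1; 0 0.02 -0.12 0 0 0 1; 0 0.025 -0.152 0 0 0 1"
}}

```text
time_s: 21.1
ee_pos: [623.9, 127.6, 113.2]
eef_rot: [0.499, -0.499, 0.501, 0.501]
ft_force: [1.2, -0.3, -0.9]
width: 0.179
```

>>> {"fn": "step_arm", "kwargs": {
  "targets": "0 0.005 -0.03 0 0 0 1; 0 0.01 -0.06 0 0 0 1; 0 0.015 -0.1 0 0 0 1; 0 0.02 -0.135 0 0 0 1; 0 0.0255 -0.153 0 0 0 1"
}}

```text
time_s: 21.6
ee_pos: [598.5, -26.7, 113.4]
eef_rot: [0.5, -0.499, 0.501, 0.5]
ft_force: [1.3, 1.0, -1.0]
width: 0.176
```

>>> {"fn": "step_arm", "kwargs": {
  "targets": "0 0 0 0 0 0 1; 0.02 0 0 0 0 0 1; 0.045 0 0 0 0 0 1; 0.064 0 0 0 0 0 1; 0.064 0 0 0 0 0 1"
}}

```text
time_s: 22.1
ee_pos: [597.7, -23.1, 47.6]
eef_rot: [0.499, -0.498, 0.501, 0.502]
ft_force: [0.0, 0.0, -0.9]
width: 0.174
```

>>> {"fn": "step_arm", "kwargs": {
  "targets": "0.001 0 0 0 0 0 1; 0.003 0 0 0 0 0 1; 0.003 0 0 0 0 0 1; 0.003 0 0 0 0 0 1"
}}

```text
time_s: 22.5
ee_pos: [600.5, -24.3, 49.1]
eef_rot: [-0.5, 0.5, -0.5, -0.5]
ft_force: [0.4, 0.2, -1.5]
width: 0.175
```

Run:
```python
from h import *
c=camera("scene"); cv2.imwrite("pics/e.png",cv2.resize(c["image"][180:340,240:440,::-1],None,fx=3,fy=3)); s=sense(); print(s["ee_pos"],s["ft_force"],s["width"])
```

```text
[600.38997743 -24.34079854  48.98249586] [-0.71898183 -0.93143466 -1.7547145 ] 0.17877069933372927
```

View pics/e.png

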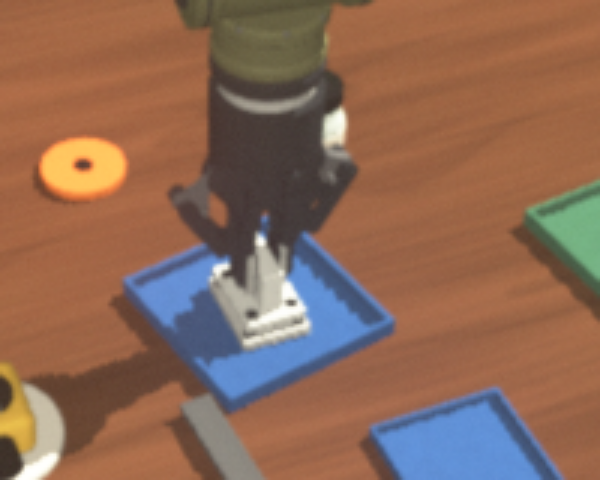

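The bracket hangs just above the plate and is aligned with it (crop ~(262,310)). Lower until contact.

>>> {"fn": "step_arm", "kwargs": {
  "targets": "0.001 0 0 0 0 0 1; 0.002 0 0 0 0 0 1; 0.002 0 0 0 0 0 1"
}}

```text
time_s: 22.85
ee_pos: [599.9, -24.4, 46.1]
eef_rot: [0.5, -0.5, 0.5, 0.5]
ft_force: [0.4, -0.1, -2.1]
width: 0.174
```

>>> {"fn": "step_arm", "kwargs": {
  "targets": "0.001 0 0 0 0 0 1; 0.002 0 0 0 0 0 1; 0.002 0 0 0 0 0 1"
}}

```text
time_s: 23.15
ee_pos: [600.1, -24.4, 45.6]
eef_rot: [0.5, -0.5, 0.5, 0.5]
ft_force: [-4.5, -0.4, 7.1]
width: 0.174
```

>>> {"fn": "step_arm", "kwargs": {
  "targets": "0.001 0 0 0 0 0 1; 0.0015 0 0 0 0 0 1; 0.0015 0 0 0 0 0 1"
}}

```text
time_s: 23.45
ee_pos: [600.1, -24.4, 45.6]
eef_rot: [0.5, -0.5, 0.5, 0.5]
ft_force: [-8.5, 0.8, 14.9]
width: 0.178
```

>>> {"fn": "step_arm", "kwargs": {
  "targets": "-0.001 0 0 0 0 0 1; -0.0025 0 0 0 0 0 0.5; -0.0025 0 0 0 0 0 0.5; -0.0025 0 0 0 0 0 0.5; -0.0025 0 0 0 0 0 0.5"
}}

```text
time_s: 23.95
ee_pos: [600.0, -24.3, 45.0]
eef_rot: [0.5, -0.5, 0.5, 0.5]
ft_force: [-0.8, 0.3, -0.4]
width: 0.501
```

>>> {"fn": "step_arm", "kwargs": {
  "targets": "-0.01 0 0 0 0 0 0.5; -0.03 0 0 0 0 0 0.5; -0.06 0 0 0 0 0 0.5; -0.08 0 0 0 0 0 0.5; -0.08 0 0 0 0 0 0.5"
}}

```text
time_s: 24.45
ee_pos: [602.8, -24.7, 130.0]
eef_rot: [-0.502, 0.502, -0.498, -0.498]
ft_force: [0.9, 0.6, -0.4]
width: 0.504
```

>>> {"fn": "step_arm", "kwargs": {
  "targets": "0 0.035 -0.012 0 0 0 0.08; 0 0.075 -0.026 0 0 0 0.08; 0 0.115 -0.04 0 0 0 0.08; 0 0.155 -0.053 0 0 0 0.08; 0 0.1917 -0.0655 0 0 0 0.08"
}}

```text
time_s: 24.95
ee_pos: [405.9, -89.9, 123.8]
eef_rot: [0.499, -0.499, 0.5, 0.501]
ft_force: [0.4, -0.1, 0.2]
width: 0.924
```

```bash
python3 chk.py bracket 600 -24.5 12 cover 408.5 -90 0 reel 644 -235 8
```

```text
[404.  -89.9 122.9] [0.9 0.1 0.3] 0.921 25.05
bracket top [ 5.9934e+02 -2.2690e+01 -1.0000e-02] 0.92
bracket scene [ 5.9602e+02 -2.4050e+01 -3.0000e-02] 0.94
cover top none
cover scene [ 4.0676e+02 -8.9440e+01  1.9000e-01] 0.92
reel top none
reel scene [ 6.4273e+02 -2.3444e+02 -7.0000e-02] 0.85
```

>>> {"fn": "step_arm", "kwargs": {
  "targets": "0.04 0 0 0 0 0 0.13; 0.08 0 0 0 0 0 0.13; 0.1 0 0 0 0 0 0.13; 0.105 0 0 0 0 0 0.13; 0.105 0 0 0 0 0 0.13"
}}

```text
time_s: 25.85
ee_pos: [408.5, -89.6, 19.8]
eef_rot: [0.5, -0.5, 0.5, 0.501]
ft_force: [0.6, -0.3, 0.4]
width: 0.869
```

>>> {"fn": "step_arm", "kwargs": {
  "targets": "0.002 0 0 0 0 0 0.13; 0.003 0 0 0 0 0 0.13; 0.003 0 0 0 0 0 0.13"
}}

```text
time_s: 26.15
ee_pos: [409.3, -90.2, 18.4]
eef_rot: [-0.5, 0.501, -0.5, -0.499]
ft_force: [-1.0, 0.3, 0.0]
width: 0.869
```

>>> {"fn": "step_arm", "kwargs": {
  "targets": "0.001 0 0 0 0 0 0.13; 0.002 0 0 0 0 0 0.13; 0.002 0 0 0 0 0 0.13"
}}

```text
time_s: 26.45
ee_pos: [408.3, -89.9, 15.4]
eef_rot: [-0.5, 0.5, -0.5, -0.5]
ft_force: [0.2, 1.0, -0.8]
width: 0.87
```

>>> {"fn": "step_arm", "kwargs": {
  "targets": "0.001 0 0 0 0 0 0.13; 0.002 0 0 0 0 0 0.13; 0.002 0 0 0 0 0 0.13"
}}

```text
time_s: 26.75
ee_pos: [408.2, -89.8, 13.1]
eef_rot: [0.5, -0.5, 0.5, 0.5]
ft_force: [-0.0, 1.1, -1.1]
width: 0.869
```

>>> {"fn": "step_arm", "kwargs": {
  "targets": "0.001 0 0 0 0 0 0.16; 0.0015 0 0 0 0 0 0.16; 0.0015 0 0 0 0 0 0.16"
}}

```text
time_s: 27.05
ee_pos: [408.2, -89.9, 11.7]
eef_rot: [0.5, -0.5, 0.5, 0.5]
ft_force: [-0.3, -0.9, -0.0]
width: 0.838
```

>>> {"fn": "step_arm", "kwargs": {
  "targets": "0 0 0 0 0 0 0.6; 0 0 0 0 0 0 0.6; 0 0 0 0 0 0 0.6; 0 0 0 0 0 0 0.6",
  "squeeze": 30
}}

```text
time_s: 27.45
ee_pos: [408.5, -90.0, 12.2]
eef_rot: [-0.5, 0.5, -0.5, -0.5]
ft_force: [-2.5, 0.4, 5.2]
width: 0.756
```

>>> {"fn": "step_arm", "kwargs": {
  "targets": "-0.01 0 0 0 0 0 0.6; -0.03 0 0 0 0 0 0.6; -0.06 0 0 0 0 0 0.6; -0.09 0 0 0 0 0 0.6; -0.09 0 0 0 0 0 0.6"
}}

```text
time_s: 27.95
ee_pos: [411.5, -91.0, 106.8]
eef_rot: [-0.501, 0.503, -0.498, -0.497]
ft_force: [0.3, -0.4, 0.0]
width: 0.75
```

Run:
```python
from h import *
c=camera("scene"); cv2.imwrite("pics/f.png",cv2.resize(c["image"][130:290,190:390,::-1],None,fx=3,fy=3)); s=sense(); print(s["ee_pos"],s["ft_force"],s["width"])
```

```text
[410.12241317 -90.49191191 104.49092548] [-0.42327858  0.84197119 -0.84836005] 0.7474003649965756
```

View pics/f.png

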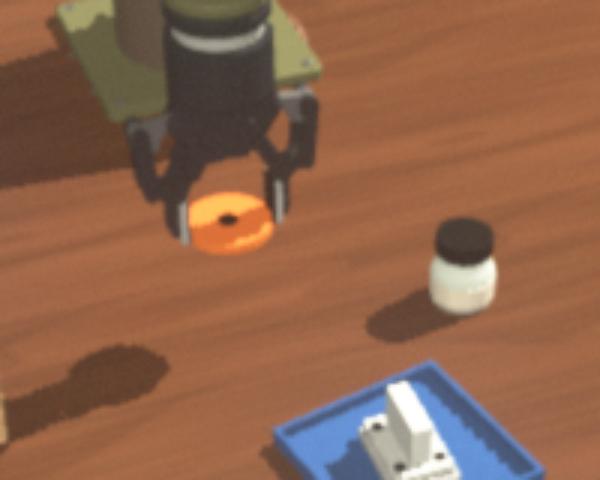

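>>> {"fn": "step_arm", "kwargs": {
  "targets": "0 -0.018 0.028 0 0 0 0.6; 0 -0.043 0.066 0 0 0 0.6; 0 -0.068 0.105 0 0 0 0.6; 0 -0.093 0.144 0 0 0 0.6; 0 -0.119 0.183 0 0 0 0.6"
}}

```text
time_s: 28.5
ee_pos: [526.9, 94.8, 100.1]
eef_rot: [0.499, -0.5, 0.501, 0.501]
ft_force: [1.2, 0.3, 0.8]
width: 0.749
```

>>> {"fn": "step_arm", "kwargs": {
  "targets": "0 -0.025 0.039 0 0 0 0.6; 0 -0.05 0.078 0 0 0 0.6; 0 -0.076 0.117 0 0 0 0.6; 0 -0.102 0.156 0 0 0 0.6; 0 -0.119 0.183 0 0 0 0.6"
}}

```text
time_s: 29.0
ee_pos: [646.5, 278.4, 99.6]
eef_rot: [0.499, -0.5, 0.5, 0.501]
ft_force: [0.4, -0.4, 0.0]
width: 0.757
```

>>> {"fn": "step_arm", "kwargs": {
  "targets": "0 0 0 0 0 0 0.6; 0.03 0 0 0 0 0 0.6; 0.06 0 0 0 0 0 0.6; 0.078 0 0 0 0 0 0.6; 0.078 0 0 0 0 0 0.6"
}}

```text
time_s: 29.5
ee_pos: [642.8, 274.4, 18.7]
eef_rot: [0.497, -0.499, 0.503, 0.501]
ft_force: [-1.2, 0.7, -0.4]
width: 0.752
```

>>> {"fn": "step_arm", "kwargs": {
  "targets": "0 0 0 0 0 0 0.6; 0.002 0 0 0 0 0 0.6; 0.004 0 0 0 0 0 0.6; 0.004 0 0 0 0 0 0.6"
}}

```text
time_s: 29.9
ee_pos: [646.9, 276.3, 20.9]
eef_rot: [0.5, -0.5, 0.499, 0.5]
ft_force: [-0.4, 0.3, -1.0]
width: 0.752
```

>>> {"fn": "step_arm", "kwargs": {
  "targets": "0.001 0 0 0 0 0 0.6; 0.002 0 0 0 0 0 0.6; 0.002 0 0 0 0 0 0.6"
}}

```text
time_s: 30.2
ee_pos: [646.2, 276.1, 17.7]
eef_rot: [0.5, -0.5, 0.5, 0.5]
ft_force: [-0.8, 0.3, -1.1]
width: 0.75
```

>>> {"fn": "step_arm", "kwargs": {
  "targets": "0.001 0 0 0 0 0 0.6; 0.0015 0 0 0 0 0 0.6; 0.0015 0 0 0 0 0 0.6"
}}

```text
time_s: 30.5
ee_pos: [646.3, 276.2, 16.3]
eef_rot: [0.5, -0.5, 0.5, 0.5]
ft_force: [1.2, -0.2, -0.8]
width: 0.754
```

>>> {"fn": "step_arm", "kwargs": {
  "targets": "0.0005 0 0 0 0 0 0.6; 0.001 0 0 0 0 0 0.6; 0.001 0 0 0 0 0 0.6"
}}

```text
time_s: 30.8
ee_pos: [646.3, 276.2, 16.3]
eef_rot: [0.5, -0.5, 0.5, 0.5]
ft_force: [-3.2, -1.4, 5.6]
width: 0.755
```

>>> {"fn": "step_arm", "kwargs": {
  "targets": "-0.0005 0 0 0 0 0 0.1; -0.001 0 0 0 0 0 0.1; -0.001 0 0 0 0 0 0.1; -0.001 0 0 0 0 0 0.1"
}}

```text
time_s: 31.2
ee_pos: [646.3, 276.1, 16.1]
eef_rot: [0.5, -0.5, 0.5, 0.5]
ft_force: [-0.2, 0.1, 0.3]
width: 0.903
```

>>> {"fn": "step_arm", "kwargs": {
  "targets": "-0.01 0 0 0 0 0 0.1; -0.03 0 0 0 0 0 0.1; -0.07 0 0 0 0 0 0.1; -0.1 0 0 0 0 0 0.1; -0.1 0 0 0 0 0 0.1"
}}

```text
time_s: 31.7
ee_pos: [650.6, 277.6, 125.8]
eef_rot: [0.504, -0.502, 0.496, 0.498]
ft_force: [0.3, -0.4, -0.1]
width: 0.901
```

>>> {"fn": "step_arm", "kwargs": {
  "targets": "0 0 -0.03 0 0 0 0.1; 0 0 -0.065 0 0 0 0.1; 0 0 -0.1 0 0 0 0.1; 0 0 -0.135 0 0 0 0.1; 0 0 -0.17 0 0 0 0.1"
}}

```text
time_s: 32.2
ee_pos: [646.4, 104.9, 117.6]
eef_rot: [-0.5, 0.5, -0.5, -0.5]
ft_force: [0.1, 0.3, 0.0]
width: 0.899
```

>>> {"fn": "step_arm", "kwargs": {
  "targets": "0 0 -0.034 0 0 0 0.1; 0 0 -0.068 0 0 0 0.1; 0 0 -0.102 0 0 0 0.1; 0 0 -0.136 0 0 0 0.1; 0 0 -0.17 0 0 0 0.1"
}}

```text
time_s: 32.7
ee_pos: [646.5, -65.3, 117.6]
eef_rot: [-0.5, 0.5, -0.5, -0.5]
ft_force: [0.4, 0.1, 0.6]
width: 0.901
```

```bash
python3 chk.py bracket 600 -24.5 12 cover 646 276 4 reel 644 -235 8 green_tray 646 276 0 coaster 645 -235 0
python3 - <<'E'
from h import *
t=camera("top");s=camera("scene"); cv2.imwrite("pics/g.png",np.hstack([cv2.resize(t["image"][110:250,130:270,::-1],(400,400)),cv2.resize(s["image"][210:310,410:510,::-1],(400,400))]))
for c,n in((t,"top"),(s,"scene")):
  o=outline_of("green_tray",c); print(n,fit("green_tray",[(c,big(o[0]["pixels"]))],(646,276),0))
E
```

```text
[646.6 -67.6 117.6] [ 0.1  1.4 -0.4] 0.903 32.8
bracket top none
bracket scene [ 5.9686e+02 -2.4210e+01 -4.0000e-02] 0.94
cover top [6.4684e+02 2.7743e+02 1.7000e-01] 0.95
cover scene [6.4475e+02 2.7693e+02 2.8000e-01] 0.95
reel top [ 6.4494e+02 -2.3362e+02 -3.0000e-02] 0.85
reel scene [ 6.4510e+02 -2.3479e+02 -6.0000e-02] 0.87
green_tray top none
green_tray scene none
coaster top [ 6.4334e+02 -2.3438e+02  1.9000e-01] 0.95
coaster scene [ 6.4318e+02 -2.3588e+02  1.0000e-02] 0.91
top (array([646.48224092, 276.10316709,   1.69385679]), np.float64(0.9770818875780708))
scene (array([644.57670076, 275.81325233,  -1.44200015]), np.float64(0.959820645287065))
```

View pics/g.png

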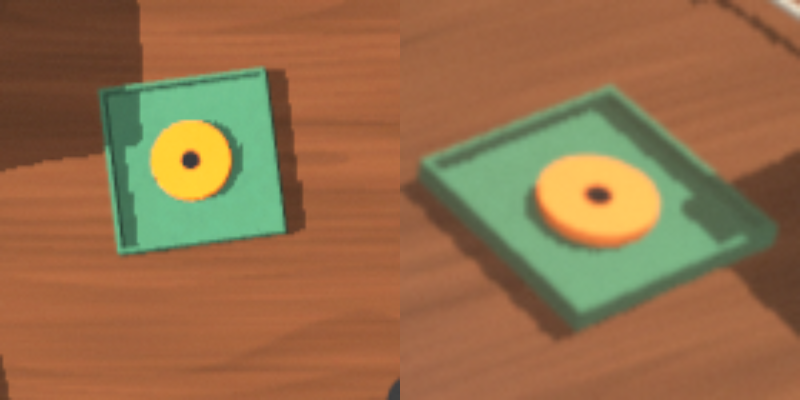

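Cover is flat and centred in the green tray. Fetch the reel.

>>> {"fn": "step_arm", "kwargs": {
  "targets": "0 0 -0.034 0 0 0 0.1; 0 0 -0.068 0 0 0 0.1; 0 0 -0.102 0 0 0 0.1; 0 0 -0.136 0 0 0 0.1; 0 0.001 -0.17 0 0 0 0.1"
}}

```text
time_s: 34.0
ee_pos: [645.3, -235.2, 116.4]
eef_rot: [-0.5, 0.5, -0.5, -0.5]
ft_force: [0.7, 0.1, -0.0]
width: 0.9
```

>>> {"fn": "step_arm", "kwargs": {
  "targets": "0 0 0 0 0 0 0.1; 0 0 0 0 0 0 0.1; 0.03 0 0 0 0 0 0.1; 0.06 0 0 0 0 0 0.1; 0.075 0 0 0 0 0 0.1"
}}

```text
time_s: 34.5
ee_pos: [643.8, -231.7, 38.1]
eef_rot: [0.499, -0.499, 0.5, 0.502]
ft_force: [0.4, -0.6, -1.3]
width: 0.902
```

>>> {"fn": "step_arm", "kwargs": {
  "targets": "0.005 0 0 0 0 0 0.1; 0.01 0 0 0 0 0 0.1; 0.01 0 0 0 0 0 0.1; 0.01 0 0 0 0 0 0.1"
}}

```text
time_s: 34.9
ee_pos: [646.3, -234.1, 32.8]
eef_rot: [-0.5, 0.501, -0.5, -0.499]
ft_force: [-0.5, 0.5, 0.3]
width: 0.896
```

>>> {"fn": "step_arm", "kwargs": {
  "targets": "0 0 0 0 0 0 1; 0 0 0 0 0 0 1; 0 0 0 0 0 0 1; 0 0 0 0 0 0 1; 0 0 0 0 0 0 1",
  "squeeze": 40
}}

```text
time_s: 35.4
ee_pos: [646.3, -234.3, 32.8]
eef_rot: [-0.5, 0.501, -0.5, -0.499]
ft_force: [-0.1, 0.4, 5.5]
width: 0.622
```

>>> {"fn": "step_arm", "kwargs": {
  "targets": "-0.01 0 0 0 0 0 1; -0.03 0 0 0 0 0 1; -0.06 0 0 0 0 0 1; -0.085 0 0 0 0 0 1; -0.085 0 0 0 0 0 1"
}}

```text
time_s: 35.9
ee_pos: [647.5, -234.8, 120.8]
eef_rot: [-0.501, 0.502, -0.499, -0.498]
ft_force: [0.5, -0.7, -1.6]
width: 0.626
```

>>> {"fn": "step_arm", "kwargs": {
  "targets": "0 0 0.025 0 0 0 1; 0 0 0.06 0 0 0 1; 0 0 0.1 0 0 0 1; 0 0 0.135 0 0 0 1; 0 0 0.17 0 0 0 1"
}}

```text
time_s: 36.4
ee_pos: [643.6, -62.2, 113.6]
eef_rot: [0.499, -0.499, 0.501, 0.501]
ft_force: [0.1, -0.8, -2.7]
width: 0.628
```

>>> {"fn": "step_arm", "kwargs": {
  "targets": "0 0 0.034 0 0 0 1; 0 0 0.068 0 0 0 1; 0 0 0.102 0 0 0 1; 0 0 0.136 0 0 0 1; 0 0 0.17 0 0 0 1"
}}

```text
time_s: 36.9
ee_pos: [643.7, 107.4, 113.7]
eef_rot: [0.499, -0.499, 0.501, 0.501]
ft_force: [0.6, -0.2, -2.4]
width: 0.623
```

>>> {"fn": "step_arm", "kwargs": {
  "targets": "0 0 0.034 0 0 0 1; 0 0 0.068 0 0 0 1; 0 0 0.105 0 0 0 1; 0 0 0.14 0 0 0 1; 0 0 0.171 0 0 0 1"
}}

```text
time_s: 37.4
ee_pos: [643.6, 278.4, 113.5]
eef_rot: [0.499, -0.5, 0.501, 0.501]
ft_force: [0.4, 0.2, -1.9]
width: 0.622
```

>>> {"fn": "step_arm", "kwargs": {
  "targets": "0 0 0 0 0 0 1; 0.03 0 0 0 0 0 1; 0.055 0 0 0 0 0 1; 0.07 0 0 0 0 0 1; 0.072 0 0 0 0 0 1"
}}

```text
time_s: 37.9
ee_pos: [642.6, 275.6, 39.7]
eef_rot: [0.498, -0.499, 0.503, 0.501]
ft_force: [0.1, -0.6, -2.8]
width: 0.623
```

>>> {"fn": "step_arm", "kwargs": {
  "targets": "0 0 0 0 0 0 1; 0.001 0 0 0 0 0 1; 0.002 0 0 0 0 0 1; 0.002 0 0 0 0 0 1; 0.002 0 0 0 0 0 1"
}}

```text
time_s: 38.4
ee_pos: [645.7, 277.3, 43.1]
eef_rot: [0.5, -0.5, 0.5, 0.5]
ft_force: [-0.4, 0.5, -2.4]
width: 0.623
```

Run:
```python
from h import *
c=camera("scene"); cv2.imwrite("pics/i.png",cv2.resize(c["image"][170:310,380:540,::-1],None,fx=4,fy=4)); s=sense(); print(s["ee_pos"],s["ft_force"],s["width"])
```

```text
[645.58632814 277.23879001  42.91827431] [ 0.18766963 -0.09833598 -1.71764319] 0.6234213964945059
```

View pics/i.png

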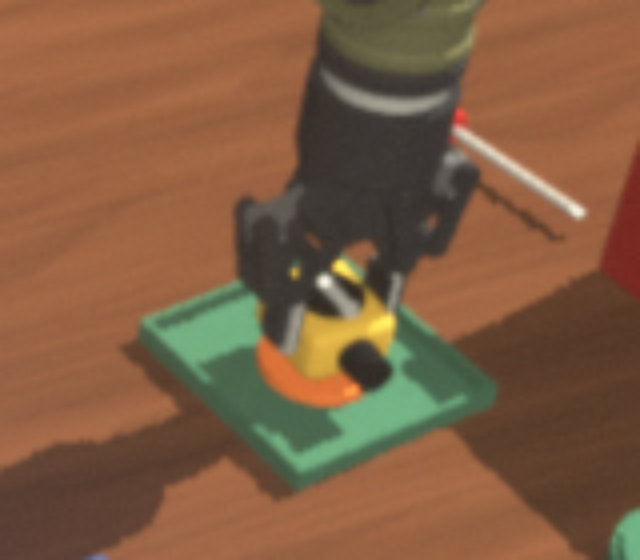

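The reel hangs above the disc (crop ~(325,310)), centred on it. Lower to contact.

>>> {"fn": "step_arm", "kwargs": {
  "targets": "0.001 0 0 0 0 0 1; 0.003 0 0 0 0 0 1; 0.004 0 0 0 0 0 1; 0.004 0 0 0 0 0 1"
}}

```text
time_s: 38.85
ee_pos: [645.0, 277.1, 37.8]
eef_rot: [0.5, -0.5, 0.5, 0.5]
ft_force: [0.3, 0.1, -1.8]
width: 0.625
```

>>> {"fn": "step_arm", "kwargs": {
  "targets": "0.001 0 0 0 0 0 1; 0.002 0 0 0 0 0 1; 0.002 0 0 0 0 0 1"
}}

```text
time_s: 39.15
ee_pos: [645.5, 277.2, 36.8]
eef_rot: [-0.5, 0.5, -0.5, -0.5]
ft_force: [-1.5, -0.4, 1.1]
width: 0.621
```

>>> {"fn": "step_arm", "kwargs": {
  "targets": "0.0005 0 0 0 0 0 1; 0.001 0 0 0 0 0 1; 0.001 0 0 0 0 0 1"
}}

```text
time_s: 39.45
ee_pos: [645.5, 277.2, 36.8]
eef_rot: [-0.5, 0.5, -0.5, -0.5]
ft_force: [-4.9, -1.2, 6.7]
width: 0.624
```

>>> {"fn": "step_arm", "kwargs": {
  "targets": "-0.0005 0 0 0 0 0 0.1; -0.001 0 0 0 0 0 0.1; -0.001 0 0 0 0 0 0.1; -0.001 0 0 0 0 0 0.1"
}}

```text
time_s: 39.85
ee_pos: [645.4, 277.2, 36.2]
eef_rot: [-0.5, 0.5, -0.5, -0.5]
ft_force: [0.8, 0.3, -0.9]
width: 0.9
```

>>> {"fn": "step_arm", "kwargs": {
  "targets": "-0.01 0 0 0 0 0 0.1; -0.03 0 0 0 0 0 0.1; -0.07 0 0 0 0 0 0.1; -0.1 0 0 0 0 0 0.1; -0.13 0 0 0 0 0 0.1"
}}

```text
time_s: 40.35
ee_pos: [645.6, 277.2, 168.8]
eef_rot: [0.5, -0.5, 0.499, 0.5]
ft_force: [-0.3, 0.8, 1.0]
width: 0.905
```

>>> {"fn": "step_arm", "kwargs": {
  "targets": "0 0.035 -0.02 0 0 0 0.1; 0 0.07 -0.04 0 0 0 0.1; 0 0.105 -0.06 0 0 0 0.1; 0 0.14 -0.08 0 0 0 0.1; 0 0.175 -0.1 0 0 0 0.1"
}}

```text
time_s: 40.85
ee_pos: [469.1, 176.5, 167.0]
eef_rot: [-0.5, 0.5, -0.5, -0.5]
ft_force: [0.4, -0.7, 0.6]
width: 0.897
```

>>> {"fn": "step_arm", "kwargs": {
  "targets": "0 0 0.04 0 0 0 0.1; 0 0 0.08 0 0 0 0.1; 0 0 0.12 0 0 0 0.1; 0 0 0.16 0 0 0 0.1; 0 0 0.16 0 0 0 0.1"
}}

```text
time_s: 41.35
ee_pos: [470.2, 340.9, 167.6]
eef_rot: [0.5, -0.501, 0.498, 0.501]
ft_force: [1.1, 0.1, 0.1]
width: 0.9
```

```bash
python3 chk.py bracket 600 -24.5 12 base_plate 600 -24.5 4 cover 646 276 4 reel 645 277 12 jar 443 87 0
python3 - <<'E'
from h import *
t=camera("top");s=camera("scene"); cv2.imwrite("pics/j.png",np.vstack([np.hstack([cv2.resize(t["image"][90:230,150:380,::-1],(560,340))]),cv2.resize(s["image"][200:340,270:500,::-1],(560,340))])[:600*2])
E
```

```text
[470.2 337.8 166.8] [-0.  -0.6 -0.4] 0.901 41.45
bracket top [ 5.9931e+02 -2.2730e+01 -1.0000e-02] 0.92
bracket scene [597.12 -25.08  -3.19] 0.92
base_plate top [591.27 -14.4    1.55] 0.19
base_plate scene [ 6.0167e+02 -2.0380e+01 -2.5000e-01] 0.29
cover top none
cover scene [6.4616e+02 2.7455e+02 7.0000e-02] 0.35
reel top [6.4462e+02 2.7705e+02 1.0000e-02] 0.87
reel scene [ 6.4388e+02  2.7861e+02 -5.0000e-02] 0.88
jar top [4.4283e+02 8.7150e+01 1.3000e-01] 0.91
jar scene [4.4312e+02 8.6910e+01 1.5000e-01] 0.9
```

```bash
python3 -c "
import cv2,numpy as np;a=cv2.imread('pics/j.png');cv2.imwrite('pics/j2.png',cv2.resize(np.hstack([a[:340],a[340:]]),(800,243)))"
```

```text
(no output)
```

View pics/j2.png

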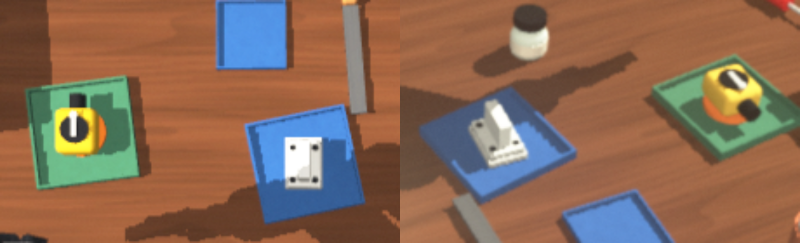

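Both stacks look right: bracket on plate in the blue tray, reel on disc in the green. The disc shows more on one side, so I'll check it with an overlay of the expected outlines before handing in.

Run:
```python
from h import *
O=[]
for nm,roi in(("top",(160,125,80,80)),("scene",(415,225,85,80))):
    c=camera(nm); x,y,w,h=roi; im=cv2.resize(c["image"][y:y+h,x:x+w,::-1],(w*4,h*4),interpolation=cv2.INTER_CUBIC).copy()
    for n,p,z,col in(("cover",(645.8,277,0),4,(255,0,255)),("reel",(644.5,277.5,0),12,(255,255,0)),("green_tray",(645.5,276,1.69-np.pi/2),0,(0,0,255))):
        cs,_=cv2.findContours(draw(c,n,p,z,roi),0,2); cv2.drawContours(im,cs,-1,col,1)
    O.append(cv2.resize(im,(400,400)))
cv2.imwrite("pics/k.png",np.hstack(O))
```

```text
(no output)
```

View pics/k.png

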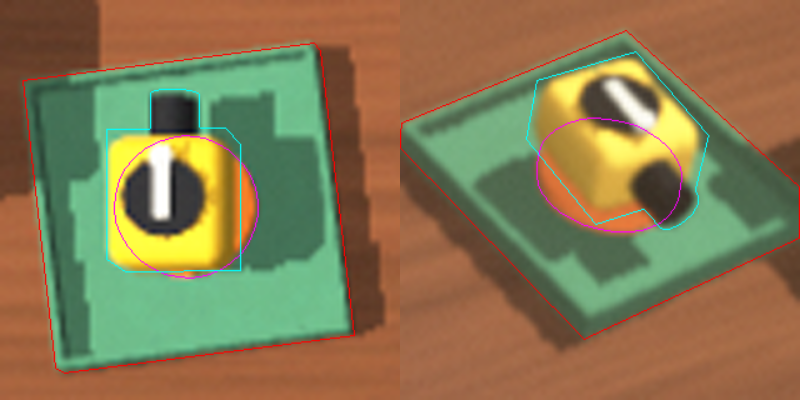

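The disc and reel outlines coincide with the picture, so the disc is in place and the reel centred to within about 3 mm. The gripper is clear, so I hand in.

```bash
python3 -c "
from bench import sign_off; print(sign_off())"
```

```text
the job is handed in; nothing more can be done
None
```

The swap is done and handed in at about 41.5 s of robot time. The reel was parked on the white coaster, about 2 mm off its middle. The steel plate then went into the blue tray with the bracket on it, and the orange disc into the green tray with the reel on it.

Last checks:

| Part | Measured offset | How sure |
|---|---|---|
| Plate | about 1 mm from the blue tray's centre | measured before the bracket covered it |
| Bracket | 1–3 mm from the plate's and tray's centre | final fits from both cameras; their x differs by about 2 mm |
| Disc | about 1–2 mm from the green tray's centre | measured before the reel covered it; the final overlay still matches |
| Reel | about 1–3 mm from the disc's and tray's centre | final fits from both cameras |
| Jar | no movement measured | fitted at the start and the end |

- **Failed fits:** the final fits of the plate and disc, now mostly hidden, were unusable or missing. For those two I rely on the earlier measurements and the pictures.
- **File:** I did not measure it at the end. It looks unmoved in the pictures, and nothing went near it.
- **Levelness:** I judged this by eye only.

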